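# Show the side cutters' jaws to the inspection camera

### The arm

A 6-joint arm with a two-finger parallel gripper is mounted at the origin on the work surface; the furniture and walls round the work are solid. World frame = base frame: x ahead of the robot, y to its left, z up, the work surface at z = 0. Lengths are in mm, angles in degrees, forces in N, time in s.
With the tool pointing down it reaches from about 375 to 975 mm from the base axis. Payload 3.8 kg.
Tool frame: the origin (TCP) lies at the very end of the fingers, on their centre line; the grasp point (between the pads) lies robot.grasp_offset behind it (robot.grasp_offset is the distance from the TCP to the grasp point, in mm); z points along the fingers, y is the line along which they close (so a half turn about z gives the same grasp; the last joint's range is limited). The gripper opens to 85 mm and grips with 20 to 120 N. Pads are 22 mm wide; open, the fingers measure 114 mm over their backs; the gripper's body (76 mm by 85 mm) begins 54 mm behind the grasp point. The pads swing forward as they close: fully open they stand 13 mm farther back than shut.
Start: joints at [-75.052, 15.12, 91.902, -0, 72.978, -2.114], TCP at [198.052, -645.286, 231.28] pointing down, gripper open.
Joint ranges: [-150.88, 150.88], [-54.13, 125.18], [17.81, 147.31], [-75.09, 255.09], [0, 152.58], [-146.25, 146.25]. Speed limits (degrees/s): [147.25, 147.25, 180, 180, 180, 180].

### API

Orientations are given as a 3x3 rotation matrix whose columns are the frame's x, y, z axes.
In Python, from cell import robot, read_camera, ticket gives the robot as it stands. The module is installed in compiled form; this text tells all that it offers.
- The arm moves only by the tool move_arm, never from a script. Its argument "deltas" is a list of rows, each an object with "travel": the shift along the tool's x, y, z each as a share of 10 cm, from -1 to 1, a list of three; "twist": the turn about the tool's z as a share of 90 degrees, from -1 to 1; "gripper": the closure, from -1 (fully open) to 1 (shut), so that 0 is half open. In form: [{"travel": [tx, ty, tz], "twist": twist, "gripper": gripper}, ...]. A call has 1 to 8 rows; each row is the pose to reach, as a shift and turn from the pose commanded when the call began, along the tool's axes at that moment; what a row does not reach only later rows make up. A row lasts 1/12 s, in which the tool goes at most 41.7 mm and 7.16 degrees, less where a joint would pass 70% of its speed; a pose out of reach is approached as far as the arm can. A call with a number of a shift or a turn outside -1 to 1 is refused whole. A call with a gripper value outside its range is refused whole. The fingers move at their own pace and stop on an object; "squeeze" is the grip in N (left out, the last holds). Time passes only in rows, so rows that repeat a pose let the fingers close. It gives the time, the measured TCP pose, the force, the opening and the grip force at its end, in the units of the state.
- robot.get_state(): the state, without advancing time (a new reading comes with each control period).
- read_camera(name): name is "side" or "top"; returns a dict with "color" (480x640x3 uint8, blue, green, red), "intrinsics" (3x3 intrinsics, pixels), "distortion" ([k1, k2, p1, p2, k3] as OpenCV has them; the pictures are not rectified), "R" (3x3) and "t" (3): a world point X has camera coordinates R X + t. Camera axes: x right, y down, z forward; pixel columns grow to the right and rows downward; lengths in mm; the calibration is good to about 2 mm. A picture is of the moment at which its call begins. There is no depth.
- ticket.finish_job(): hands the job in; it is judged then, once.
The state is a dict: "clock": time; "joint_pos": joint angles; "joint_vel": joint speeds; "joint_torque": joint torques, N m; "position": TCP position; "orientation": TCP orientation; "force": force on the tool from outside, world axes, zero at the start; "ft_torque": the same for the moment, N m; "grip_width": finger opening in mm; "grip_force": force on a finger pad.
Only numpy, scipy, OpenCV 4.12 (cv2) and the standard library are available. Lean on these libraries where they do the work, as an engineer would, in place of code of your own. Each camera call takes 0.05 s, during which the arm holds its last target. There are 200 camera calls.

### The job

Slide the cover of the wooden two-compartment case fully open and leave it open, take the side cutters out of the compartment it hid, and present them to the inspection camera for a check of the cutting edges: held level in the air with the jaws pointing straight at the lens, the jaw tips centred on the lens, at lens height and about 7 cm in front of it. Do not bump the camera and leave the other things on the table where they are. Finish while still holding the cutters steady there; do not put them down.

Things in the scene. Friction and masses are not known exactly. Their poses are not given: they have to be found in the camera images.
- case: open wooden case fixed to the table, 216 x 284 mm, walls 38 mm high, 8 mm thick (end rails reach 47 mm). Origin: centre of its underside. Two compartments, each 200 (x) by 130 mm (y) inside, centred 69 mm either side along y; floor 6 mm above the table. The -y one holds the cutters and is covered at the start; the +y one is open, with fixed tweezers on its floor
- cover (a joint): the flat wooden cover of the case, 206 x 138 x 4 mm, underside 39 mm above the table, slides level along the case's y axis. Value in m: 0 = the -y compartment fully covered, 0.138 = fully open, against its stop over the +y compartment; grows toward the case's +y. It slides with about 1 N of friction and stays where it is left
- cover_bar (a point): centre of the dark wooden grip bar that stands upright on the middle of the cover and moves with it: 70 mm long along the case's x axis, 12 mm wide along the slide direction (y), 30 mm tall; its top is 73 mm above the table, the cover's top 43 mm
- cutters_grip (a point): middle of the side cutters across their two grips, half-way up, where they are widest: 50 mm, outer faces nearly parallel, a good grip; centre of mass 16 mm nearer the jaws. One rigid piece, 157 mm long, 14 mm thick, 120 g, lying flat, this point 6.5 mm above the compartment floor. Axes: z up, x across, y along them, jaws toward -y. The jaws lie roughly toward the case's +x
- jaw_tip (a point): the point of the cutters' jaws, half-way up, 108 mm from the grip point along the cutters' own -y axis; axes as for the grip point
- side_cutters: the loose side cutters as a whole (small wire pliers with two curved grips); origin under the middle of their length, axes as for the grip point
- inspection_camera: inspection camera fixed to the table: grey 60 x 44 x 44 mm housing with a black lens barrel, on a pillar 18 mm thick with a 100 x 90 mm foot; overall 222 mm high. Origin: on the table, 20 mm before the pillar. It looks level along its own -x axis
- lens (a point): centre of the front glass of the camera's lens, 200 mm above the table, 40 mm in front of the camera's origin; axes as the camera's: it looks along -x
- bobbin: bystander: turned wooden bobbin, 72 mm wide, 58 mm high, standing; origin at the centre of its underside
- dye_bottle: bystander: small stoppered glass bottle, 42 mm wide, 67 mm high, standing; origin at the centre of its underside
- reel: bystander: wooden thread reel, 32 mm wide, 44 mm high, standing; origin at the centre of its underside

How it is judged:
By the outcome, as a careful person would: the job done as asked, in the order asked, and still so for the second after the job is handed in, while the arm keeps its last pose, push and grip.
It also fails if it takes over 50 s, if anything falls off the work surface, if the arm or the gripper's body presses on something with over 40 N, if the wrist force passes 120 N, or if a joint passes its speed limit or range.

## Working session

There is one attempt and no reset: what is moved stays moved. The work goes in short steps, Python scripts to look and compute and a tool call to move; the robot and the scene stay as the last step left them, time stands still between calls to the robot, and variables do not carry over. Pictures are saved under pics/ and viewed, at most 10 in all, crops included, and the job is handed in when it is done.

Besides the shell and the picture viewer there is one more tool, called after ">>>" by a JSON object that holds its "op" and its "data", one argument or row to a line. move_arm: Moves the arm, as the interface text tells. Shift numbers are shares of 10 cm and turn numbers shares of 90 degrees, none past 1 either way. Its arguments: {"type":"object","properties":{"deltas":{"type":"array","items":{"type":"object","properties":{"travel":{"type":"array","items":{"type":"number"}},"twist":{"type":"number"},"gripper":{"type":"number"}}}},"squeeze":{"type":"number"}},"required":["deltas"]}

```bash
mkdir -p pics; ls
python3 - <<'E'
from cell import robot, read_camera
import cv2,numpy as np
s=robot.get_state()
print(s['clock'],s['position'],np.round(s['orientation'],3).tolist(),s['grip_width'],robot.grasp_offset)
for n in("top","side"):
    c=read_camera(n);cv2.imwrite(f"pics/{n}0.png",c["color"])
    print(n,c["intrinsics"],c["distortion"],c["R"],c["t"],-np.array(c["R"]).T@c["t"])
E
```

```text
pics
0.0 [ 197.87353699 -644.58852948  229.95747622] [[0.956, 0.293, -0.001], [0.293, -0.956, 0.002], [0.0, -0.002, -1.0]] 85.31090401019242 18.700000000000003
top [[467.2433062    0.         317.24126377]
 [  0.         467.2433062  243.8989547 ]
 [  0.           0.           1.        ]] [-0.03267911  0.          0.          0.          0.        ] [[-0.0040394  -0.9999544  -0.00865364]
 [-0.9943745   0.00493251 -0.10580658]
 [ 0.10584444  0.00817757 -0.99434907]] [  37.51519581  591.84262508 1255.56299968] [ 455.77038602   24.32676372 1311.41339506]
side [[525.40663934   0.         322.09365385]
 [  0.         525.40663934 238.13585744]
 [  0.           0.           1.        ]] [-0.08563959  0.          0.          0.          0.        ] [[ 0.99592617 -0.08993923 -0.00648014]
 [-0.04534524 -0.4374129  -0.89811679]
 [ 0.07794144  0.89475186 -0.43970928]] [-568.06598379  174.2850679  1165.89149276] [  482.78352027 -1018.04045933   665.50049997]
```

View pics/top0.png

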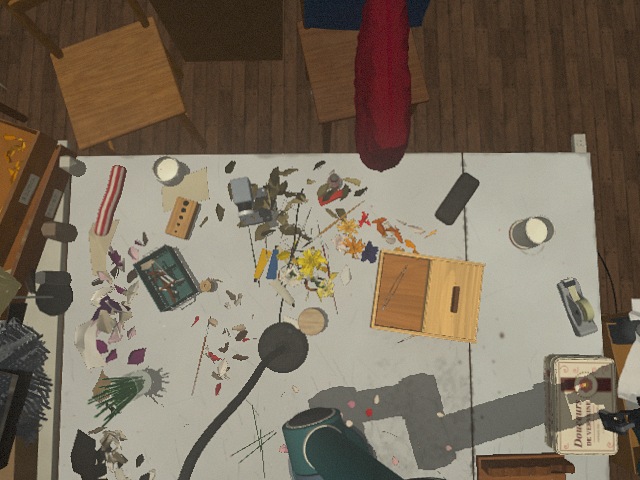

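View pics/side0.png

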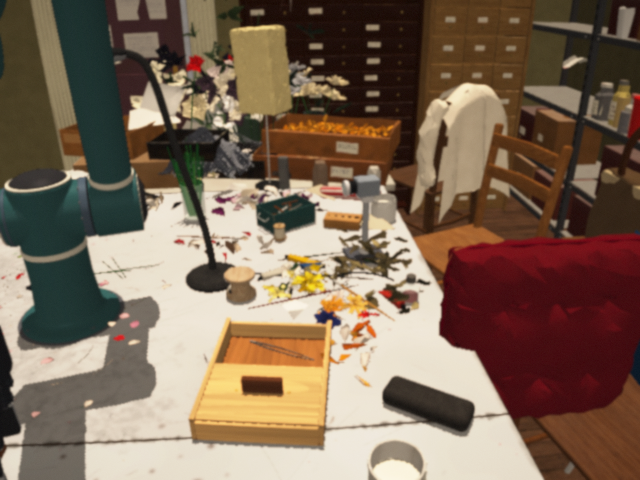

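```bash
cat > h.py <<'E'
import cv2,numpy as np
from cell import robot, read_camera
def ray(c,p):
    q=cv2.undistortPoints(np.array([[p]],float),c["intrinsics"],np.array(c["distortion"]))[0,0]
    R=np.array(c["R"]);return -R.T@c["t"], R.T@np.array([q[0],q[1],1])
def plane(c,p,z):
    o,d=ray(c,p);return o+d*(z-o[2])/d[2]
def two(c1,p1,c2,p2):
    o1,d1=ray(c1,p1);o2,d2=ray(c2,p2)
    s=np.linalg.lstsq(np.c_[d1,-d2],o2-o1,rcond=None)[0]
    a=o1+s[0]*d1;b=o2+s[1]*d2;return (a+b)/2,np.linalg.norm(a-b)
def proj(c,X):
    return cv2.projectPoints(np.array([X],float).reshape(-1,1,3),cv2.Rodrigues(np.array(c["R"]))[0],np.array(c["t"]),c["intrinsics"],np.array(c["distortion"]))[0].reshape(-1,2)
E
python3 - <<'E'
from h import *
t=read_camera("top");s=read_camera("side")
a=cv2.resize(t["color"][165:240,215:290],None,fx=5.3,fy=5.3,interpolation=2)[:395,:395]
b=cv2.resize(s["color"][165:255,330:420],None,fx=4.4,fy=4.4,interpolation=2)[:395,:395]
c=cv2.resize(t["color"][240:350,360:500],None,fx=2.8,fy=2.8,interpolation=2)
im=np.zeros((600,800,3),np.uint8);im[:395,:395]=a;im[:395,400:795]=b
d=cv2.resize(t["color"][240:350,360:500],(260,204));im[396:,:260]=d
d=cv2.resize(s["color"][310:450,185:345],(233,204));im[396:,270:503]=d
cv2.imwrite("pics/z1.png",im)
for n,p,z in[("TL",(380,250),47),("TR",(485,263),38),("BR",(474,342),38),("BL",(371,327),47),("bar",(455,300),73),("cam",(240,190),222)]:print(n,plane(t,p,z).round(1))
print(two(t,(455,300),s,(262,384)),two(t,(242,188),s,(362,186)))
E
```

```text
TL [ 572.9 -135.7   47. ]
TR [ 536.6 -423.4   38. ]
BR [ 324.2 -385.3   38. ]
BL [ 366.3 -108.    47. ]
bar [ 437.2 -327.7   73. ]
cam [701.7 216.7 222. ]
(array([ 438.15422664, -331.39537612,   59.95123978]), np.float64(2.307733850228198)) (array([701.55240787, 215.82734316, 202.19459109]), np.float64(18.606434162497898))
```

View pics/z1.png

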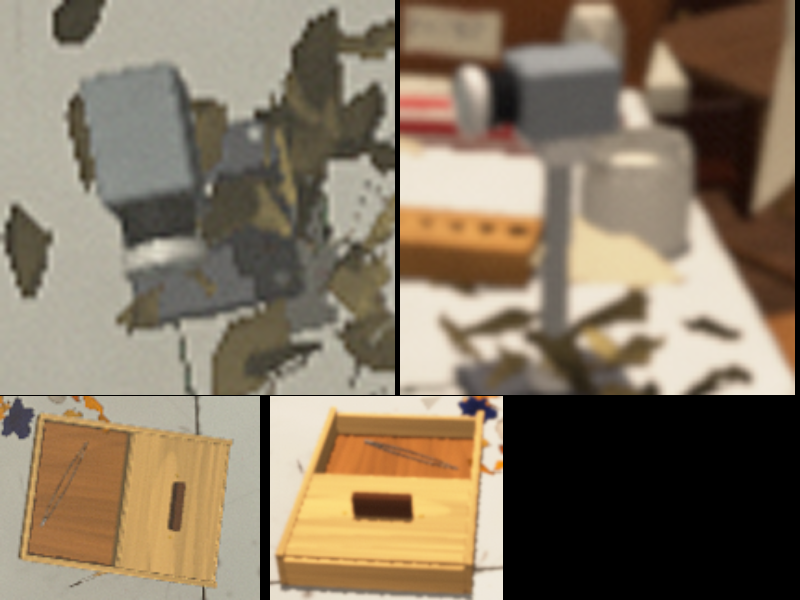

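Run:
```python
from h import *
np.set_printoptions(suppress=True,precision=1)
t=read_camera("top");s=read_camera("side")
sp=[(210,270),(205,245),(195,210),(180,160),(168,115),(157,85),(145,68),(130,55),(115,50)]
P=[]
for (a,b) in zip(sp[:-1],sp[1:]):
    for k in np.linspace(0,1,12):P.append(np.array(a)*(1-k)+np.array(b)*k)
for p in[(270,360),(240,390),(222,407),(205,428),(193,448),(184,475)]:
    r=min(((two(t,p,s,q),q) for q in P),key=lambda v:v[0][1]);print("stem",p,r[1],r[0][0],r[0][1])
print("lampbase",plane(t,(283,347),0))
# bar mask
im=t["color"].astype(int);g=im.sum(2)
m=((g[280:320,440:470]<230)).astype(np.uint8);n,l,st,ce=cv2.connectedComponentsWithStats(m)
k=1+np.argmax(st[1:,4]);print(st[k],ce[k]+[440,280]);c=np.argwhere(l==k)[:,::-1]+[440,280]
r=cv2.minAreaRect(c.astype(np.float32));print(r,[plane(t,p,70) for p in cv2.boxPoints(r)])
z=lambda x,y:(215+x/5.3,165+y/5.3)
q=[z(*p) for p in((82,78),(178,65),(192,188),(105,200))]
print("housing",[plane(t,p,222) for p in q])
print("foot?",[plane(t,z(*p),5) for p in((130,270),(150,325),(300,295))])
print("lens",two(t,z(166,252),s,(330+72/4.4,165+105/4.4)),plane(t,z(166,252),200))
print("bobbin",plane(t,(313,320),58),"reel",plane(t,(207,285),44))
```

```text
stem (270, 360) [201.4 232.3] [290.3 153.6 120.5] 0.6319841015796586
stem (240, 390) [180. 160.] [251.5 199.1 290.8] 0.6829504989253622
stem (222, 407) [170.2 123.2] [235.4 219.7 374.8] 0.14965575775526666
stem (205, 428) [159.   90.5] [215.9 234.5 448.9] 0.30595043134411504
stem (193, 448) [148.3  72.6] [193.9 245.1 488.7] 1.060509672525736
stem (184, 475) [132.7  57.4] [162.  249.8 523.5] 1.083341998931434
lampbase [309.2 130.9   0. ]
[11  7  7 25 83] [453.6 299.6]
((454.70733642578125, 299.1341552734375), (5.632008075714111, 24.40536880493164), 6.340191841125488) [array([ 408.6, -315.9,   70. ]), array([ 472.2, -325.1,   70. ]), array([ 470.5, -339.9,   70. ]), array([ 406.8, -330.7,   70. ])]
housing [array([726.9, 239.9, 222. ]), array([732.5, 196.6, 222. ]), array([676.2, 189.6, 222. ]), array([671. , 228.6, 222. ])]
foot? [array([675.7, 255.2,   5. ]), array([645.9, 244.1,   5. ]), array([661.6, 164. ,   5. ])]
lens (array([651.2, 204.6, 198.7]), np.float64(0.1986782382337738)) [651.1 204.4 200. ]
bobbin [386.1  46.7  58. ] reel [480.  334.4  44. ]
```

>>> {"op": "move_arm", "data": {
  "deltas": [
    {"travel": [0.33,-0.23,0],"twist": 0.07,"gripper": -0.3},
    {"travel": [0.66,-0.46,0],"twist": 0.14,"gripper": -0.3},
    {"travel": [1,-0.7,0],"twist": 0.21,"gripper": -0.3},
    {"travel": [1,-0.7,0],"twist": 0.28,"gripper": -0.3},
    {"travel": [1,-0.7,0],"twist": 0.28,"gripper": -0.3}
  ]
}}

```text
clock: 0.72
position: [274.5, -547.3, 231.4]
orientation: [[0.99, -0.141, 0.0], [-0.141, -0.99, -0.0], [0.0, 0.0, -1.0]]
force: [0.8, 0.6, -0.1]
grip_width: 55.5
grip_force: 0.0
```

>>> {"op": "move_arm", "data": {
  "deltas": [
    {"travel": [0.17,-0.3,0.1],"twist": 0,"gripper": -0.3},
    {"travel": [0.34,-0.6,0.2],"twist": 0,"gripper": -0.3},
    {"travel": [0.5,-0.9,0.3],"twist": 0,"gripper": -0.3},
    {"travel": [0.5,-0.9,0.3],"twist": 0,"gripper": -0.3}
  ]
}}

```text
clock: 1.05
position: [336.7, -462.6, 198.8]
orientation: [[0.991, -0.136, -0.001], [-0.136, -0.991, 0.006], [-0.002, -0.005, -1.0]]
force: [-0.6, 0.6, -0.6]
grip_width: 55.5
grip_force: 0.0
```

>>> {"op": "move_arm", "data": {
  "deltas": [
    {"travel": [0.17,-0.3,0.1],"twist": 0,"gripper": -0.3},
    {"travel": [0.34,-0.6,0.2],"twist": 0,"gripper": -0.3},
    {"travel": [0.5,-0.9,0.3],"twist": 0,"gripper": -0.3},
    {"travel": [0.5,-0.9,0.3],"twist": 0,"gripper": -0.3}
  ]
}}

```text
clock: 1.38
position: [398.7, -381.0, 169.0]
orientation: [[0.991, -0.136, -0.001], [-0.136, -0.991, 0.005], [-0.002, -0.004, -1.0]]
force: [-0.7, 0.4, 0.0]
grip_width: 55.5
grip_force: 0.0
```

>>> {"op": "move_arm", "data": {
  "deltas": [
    {"travel": [0.16,-0.3,0.1],"twist": 0,"gripper": -0.3},
    {"travel": [0.32,-0.6,0.3],"twist": 0,"gripper": -0.3},
    {"travel": [0.32,-0.6,0.3],"twist": 0,"gripper": -0.3},
    {"travel": [0.32,-0.6,0.3],"twist": 0,"gripper": -0.3}
  ]
}}

```text
clock: 1.72
position: [437.3, -329.8, 140.1]
orientation: [[0.991, -0.137, -0.002], [-0.137, -0.991, 0.001], [-0.002, -0.001, -1.0]]
force: [-0.2, -0.8, -0.0]
grip_width: 55.6
grip_force: 0.0
```

>>> {"op": "move_arm", "data": {
  "deltas": [
    {"travel": [0,0,0.3],"twist": 0,"gripper": -0.3},
    {"travel": [0,0,0.6],"twist": 0,"gripper": -0.3},
    {"travel": [0,0,0.8],"twist": 0,"gripper": -0.3},
    {"travel": [0,0,0.88],"twist": 0,"gripper": -0.3},
    {"travel": [0,0,0.88],"twist": 0,"gripper": -0.3}
  ],
  "squeeze": 20
}}

```text
clock: 2.13
position: [435.8, -330.8, 51.6]
orientation: [[0.99, -0.142, -0.003], [-0.142, -0.99, 0.002], [-0.003, -0.001, -1.0]]
force: [0.0, 0.5, 0.5]
grip_width: 55.6
grip_force: 0.0
```

>>> {"op": "move_arm", "data": {
  "deltas": [
    {"travel": [0,0,0],"twist": 0,"gripper": 1},
    {"travel": [0,0,0],"twist": 0,"gripper": 1},
    {"travel": [0,0,0],"twist": 0,"gripper": 1},
    {"travel": [0,0,0],"twist": 0,"gripper": 1},
    {"travel": [0,0,0],"twist": 0,"gripper": 1},
    {"travel": [0,0,0],"twist": 0,"gripper": 1}
  ]
}}

```text
clock: 2.63
position: [438.9, -331.3, 55.3]
orientation: [[0.99, -0.142, 0.003], [-0.142, -0.99, -0.003], [0.003, 0.002, -1.0]]
force: [-1.4, -0.6, 6.2]
grip_width: 11.2
grip_force: 24.5
```

>>> {"op": "move_arm", "data": {
  "deltas": [
    {"travel": [0,-0.1,-0.04],"twist": 0,"gripper": 1},
    {"travel": [0,-0.25,-0.04],"twist": 0,"gripper": 1},
    {"travel": [0,-0.4,-0.04],"twist": 0,"gripper": 1},
    {"travel": [0,-0.55,-0.04],"twist": 0,"gripper": 1},
    {"travel": [0,-0.7,-0.04],"twist": 0,"gripper": 1},
    {"travel": [0,-0.85,-0.04],"twist": 0,"gripper": 1},
    {"travel": [0,-1,-0.04],"twist": 0,"gripper": 1},
    {"travel": [0,-1,-0.04],"twist": 0,"gripper": 1}
  ]
}}

```text
clock: 3.3
position: [453.4, -228.8, 56.5]
orientation: [[0.99, -0.141, 0.003], [-0.141, -0.99, 0.001], [0.003, -0.001, -1.0]]
force: [7.2, 0.2, -11.5]
grip_width: 11.4
grip_force: 21.4
```

>>> {"op": "move_arm", "data": {
  "deltas": [
    {"travel": [0,-0.1,0],"twist": 0,"gripper": 1},
    {"travel": [0,-0.2,0],"twist": 0,"gripper": 1},
    {"travel": [0,-0.28,0],"twist": 0,"gripper": 1},
    {"travel": [0,-0.34,0],"twist": 0,"gripper": 1},
    {"travel": [0,-0.38,0],"twist": 0,"gripper": 1},
    {"travel": [0,-0.4,0],"twist": 0,"gripper": 1},
    {"travel": [0,-0.4,0],"twist": 0,"gripper": 1}
  ]
}}

```text
clock: 3.88
position: [458.3, -196.5, 56.6]
orientation: [[0.99, -0.138, 0.003], [-0.138, -0.99, -0.011], [0.004, 0.01, -1.0]]
force: [3.5, -23.0, -17.4]
grip_width: 11.2
grip_force: 22.2
```

>>> {"op": "move_arm", "data": {
  "deltas": [
    {"travel": [0,0.02,0],"twist": 0,"gripper": 1},
    {"travel": [0,0.02,0],"twist": 0,"gripper": -0.3},
    {"travel": [0,0.02,0],"twist": 0,"gripper": -0.3},
    {"travel": [0,0.02,0],"twist": 0,"gripper": -0.3},
    {"travel": [0,0.02,-0.2],"twist": 0,"gripper": -0.5},
    {"travel": [0,0.02,-0.6],"twist": 0,"gripper": -0.5},
    {"travel": [0,0.02,-1],"twist": 0,"gripper": -0.5},
    {"travel": [0,0.02,-1],"twist": 0,"gripper": -0.5}
  ]
}}

```text
clock: 4.55
position: [462.6, -195.5, 166.2]
orientation: [[0.99, -0.141, 0.013], [-0.141, -0.99, -0.006], [0.014, 0.004, -1.0]]
force: [2.4, -1.0, 1.3]
grip_width: 64.0
grip_force: 0.0
```

>>> {"op": "move_arm", "data": {
  "deltas": [
    {"travel": [-0.3,-0.3,-0.2],"twist": 0,"gripper": -0.5},
    {"travel": [-0.6,-0.6,-0.3],"twist": 0,"gripper": -0.5},
    {"travel": [-0.6,-0.9,-0.3],"twist": 0,"gripper": -0.5},
    {"travel": [-0.6,-0.9,-0.3],"twist": 0,"gripper": -0.5}
  ]
}}

```text
clock: 4.88
position: [409.9, -91.3, 188.2]
orientation: [[0.99, -0.138, 0.002], [-0.138, -0.99, 0.003], [0.002, -0.003, -1.0]]
force: [0.8, -0.9, 1.0]
grip_width: 64.4
grip_force: 0.0
```

Run:
```python
from h import *
t=read_camera("top");s=read_camera("side")
np.savez("pics/c1.npz",t=t["color"],s=s["color"])
im=np.zeros((600,800,3),np.uint8)
im[:300,:]=cv2.resize(t["color"][235:355,260:580],(800,300),interpolation=2)
im[300:,:]=cv2.resize(s["color"][310:460,70:470],(800,300),interpolation=2)
cv2.imwrite("pics/z2.png",im)
```

```text
(no output)
```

View pics/z2.png

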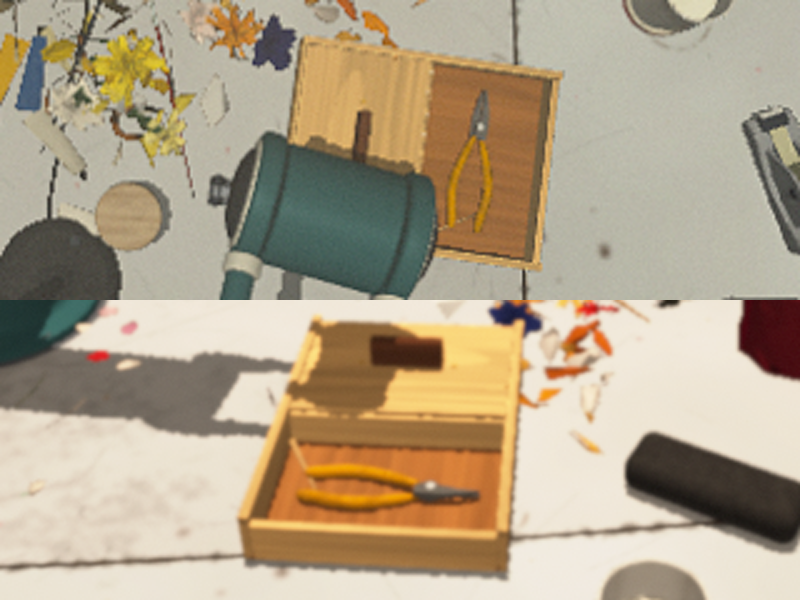

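Run:
```python
from h import *
np.set_printoptions(suppress=True,precision=1)
t=read_camera("top");s=read_camera("side")
for n,c,(x0,y0,x1,y1),tip in(("top",t,(435,265,480,335),(453.6,271.5)),("side",s,(205,375,320,425),(309,408))):
    hsv=cv2.cvtColor(c["color"],cv2.COLOR_BGR2HSV)
    m=cv2.inRange(hsv,(17,170,120),(32,255,255));mm=np.zeros_like(m);mm[y0:y1,x0:x1]=m[y0:y1,x0:x1]
    k,l,st,ce=cv2.connectedComponentsWithStats(mm)
    print(n,st[1:][st[1:,4]>5].tolist())
    pts=np.argwhere(mm>0)[:,::-1]
    W=np.array([plane(c,p.astype(float),12.5) for p in pts]);T=plane(c,tip,12.5)
    # along axis from tip; bin by distance: width & centre
    d=W[:,:2].mean(0)-T[:2];
    for it in range(3):
        d/=np.linalg.norm(d);nrm=np.array([-d[1],d[0]])
        a=(W[:,:2]-T[:2])@d;b=(W[:,:2]-T[:2])@nrm
        cs=[]
        for q in range(40,165,8):
            k=(a>=q)&(a<q+8)
            if k.sum()>1:cs.append((q+4,b[k].min(),b[k].max()))
        cs=np.array(cs);w=cs[:,0]>75
        mid=(cs[:,1]+cs[:,2])/2
        d=d+nrm*np.mean(mid[w]/cs[w,0])
    print(n,"tip",T,"axis jaws yaw",np.degrees(np.arctan2(-d[1],-d[0])),"grip",T[:2]+108*d/np.linalg.norm(d));print(cs)
```

```text
top [[439, 289, 11, 37, 132], [450, 291, 7, 37, 129]]
top tip [ 515.  -343.7   12.5] axis jaws yaw -10.775679196529712 grip [ 408.9 -323.5]
[[ 52.   -7.4   3.9]
 [ 60.  -11.6  10.7]
 [ 68.  -15.7  15.1]
 [ 76.  -17.6  16.4]
 [ 84.  -19.5  20.4]
 [ 92.  -23.2  21.7]
 [100.  -22.7  22.9]
 [108.  -24.2  24.2]
 [116.  -23.3  22.3]
 [124.  -22.   23.2]
 [132.  -20.7  21.7]
 [140.  -19.4  20.3]
 [148.  -18.1  18.8]
 [156.  -14.1  13.9]]
side [[223, 392, 55, 10, 291], [219, 405, 58, 9, 294]]
side tip [ 516.7 -345.7   12.5] axis jaws yaw -12.369796307321185 grip [ 411.2 -322.6]
[[ 60.  -14.5  12.7]
 [ 68.  -18.3  16.1]
 [ 76.  -20.1  19.5]
 [ 84.  -21.9  20.4]
 [ 92.  -23.5  24. ]
 [100.  -24.9  24.9]
 [108.  -25.8  26. ]
 [116.  -25.5  24.6]
 [124.  -24.6  25.1]
 [132.  -23.5  23.9]
 [140.  -22.5  23.2]
 [148.  -18.9  21.4]
 [156.  -17.7  17.4]]
```

>>> {"op": "move_arm", "data": {
  "deltas": [
    {"travel": [0.1,0.33,0],"twist": 0,"gripper": -0.6},
    {"travel": [0.2,0.66,0],"twist": 0,"gripper": -0.6},
    {"travel": [0.32,1,0],"twist": 0,"gripper": -0.6},
    {"travel": [0.32,1,0],"twist": 0,"gripper": -0.6}
  ]
}}

```text
clock: 5.42
position: [429.5, -205.8, 187.5]
orientation: [[0.989, -0.146, 0.001], [-0.146, -0.989, -0.004], [0.002, 0.003, -1.0]]
force: [0.5, 0.4, 0.3]
grip_width: 68.7
grip_force: 0.0
```

>>> {"op": "move_arm", "data": {
  "deltas": [
    {"travel": [0,0.33,0],"twist": 0,"gripper": -0.6},
    {"travel": [0,0.66,0],"twist": 0,"gripper": -0.6},
    {"travel": [0,1,0],"twist": 0,"gripper": -0.6},
    {"travel": [0,1,0],"twist": 0,"gripper": -0.6}
  ]
}}

```text
clock: 5.75
position: [413.1, -304.5, 187.1]
orientation: [[0.989, -0.147, -0.0], [-0.147, -0.989, -0.003], [-0.0, 0.003, -1.0]]
force: [-0.2, -0.3, 0.5]
grip_width: 68.3
grip_force: 0.0
```

>>> {"op": "move_arm", "data": {
  "deltas": [
    {"travel": [0,0.3,0.2],"twist": 0.038,"gripper": -0.6},
    {"travel": [0,0.3,0.6],"twist": 0.038,"gripper": -0.6},
    {"travel": [0,0.3,0.9],"twist": 0.038,"gripper": -0.6},
    {"travel": [0,0.3,0.9],"twist": 0.038,"gripper": -0.6},
    {"travel": [0,0.3,0.9],"twist": 0.038,"gripper": -0.6}
  ]
}}

```text
clock: 6.17
position: [407.8, -327.0, 95.1]
orientation: [[0.979, -0.202, -0.005], [-0.202, -0.979, 0.004], [-0.005, -0.003, -1.0]]
force: [-0.4, -1.2, 0.7]
grip_width: 68.0
grip_force: 0.0
```

Run:
```python
from h import *
x=[robot.get_state() for _ in range(2)];s=x[0]
p=s['position'];R=s['orientation'];print(p,s['force'],robot.grasp_offset)
d=np.array([410,-323,p[2]])-p;print(R.T@d, np.degrees(np.arctan2(R[1,0],R[0,0])))
```

```text
[ 407.81063159 -327.00906279   95.05870835] [-0.39616863 -1.1626657   0.68072535] 18.700000000000003
[ 1.33652506 -4.36801738  0.00659172] -11.625879926621117
```

>>> {"op": "move_arm", "data": {
  "deltas": [
    {"travel": [0.01,-0.05,0.2],"twist": 0,"gripper": -0.6},
    {"travel": [0.01,-0.05,0.4],"twist": 0,"gripper": -0.6},
    {"travel": [0.01,-0.05,0.6],"twist": 0,"gripper": -0.6},
    {"travel": [0.01,-0.05,0.7],"twist": 0,"gripper": -0.6},
    {"travel": [0.01,-0.05,0.78],"twist": 0,"gripper": -0.6},
    {"travel": [0.01,-0.05,0.78],"twist": 0,"gripper": -0.6},
    {"travel": [0.01,-0.05,0.78],"twist": 0,"gripper": -0.6}
  ],
  "squeeze": 50
}}

```text
clock: 6.75
position: [412.5, -324.0, 20.4]
orientation: [[0.98, -0.2, 0.001], [-0.2, -0.98, -0.001], [0.001, 0.001, -1.0]]
force: [0.3, -0.4, 0.8]
grip_width: 68.2
grip_force: 0.0
```

>>> {"op": "move_arm", "data": {
  "deltas": [
    {"travel": [0,0,0],"twist": 0,"gripper": -0.3},
    {"travel": [0,0,0],"twist": 0,"gripper": -0.1},
    {"travel": [0,0,0],"twist": 0,"gripper": 0.2},
    {"travel": [0,0,0],"twist": 0,"gripper": 0.5},
    {"travel": [0,0,0],"twist": 0,"gripper": 1},
    {"travel": [0,0,0],"twist": 0,"gripper": 1},
    {"travel": [0,0,0],"twist": 0,"gripper": 1}
  ]
}}

```text
clock: 7.33
position: [411.7, -323.5, 19.3]
orientation: [[0.98, -0.2, 0.0], [-0.2, -0.98, -0.0], [0.0, -0.0, -1.0]]
force: [0.1, -0.3, -0.3]
grip_width: -0.3
grip_force: 0.0
```

>>> {"op": "move_arm", "data": {
  "deltas": [
    {"travel": [0,0,-0.2],"twist": 0,"gripper": 1},
    {"travel": [0,0,-0.4],"twist": 0,"gripper": -0.6},
    {"travel": [0,0,-0.4],"twist": 0,"gripper": -0.6},
    {"travel": [0,0,-0.4],"twist": 0,"gripper": -0.6},
    {"travel": [0,0,-0.4],"twist": 0,"gripper": -0.6},
    {"travel": [0,0,-0.4],"twist": 0,"gripper": -0.6},
    {"travel": [0,0,-0.4],"twist": 0,"gripper": -0.6}
  ]
}}

```text
clock: 7.92
position: [410.9, -322.7, 58.1]
orientation: [[0.98, -0.2, -0.002], [-0.2, -0.98, 0.001], [-0.002, -0.001, -1.0]]
force: [0.1, -0.6, 0.9]
grip_width: 68.3
grip_force: 0.0
```

Run:
```python
from h import *
t=read_camera("top");s=read_camera("side");st=robot.get_state();print(st['position'],st['grip_width'])
im=np.zeros((600,800,3),np.uint8)
im[:300,:400]=cv2.resize(t["color"][245:350,370:510],(400,300),interpolation=2)
im[:,400:][:300]=cv2.resize(s["color"][360:450,180:300],(400,300),interpolation=2)
im[300:]=cv2.resize(s["color"][330:450,60:380],(800,300),interpolation=2)
cv2.imwrite("pics/z3.png",im)
```

```text
[ 411.11827299 -322.93716102   58.32009131] 68.15983129962788
```

View pics/z3.png

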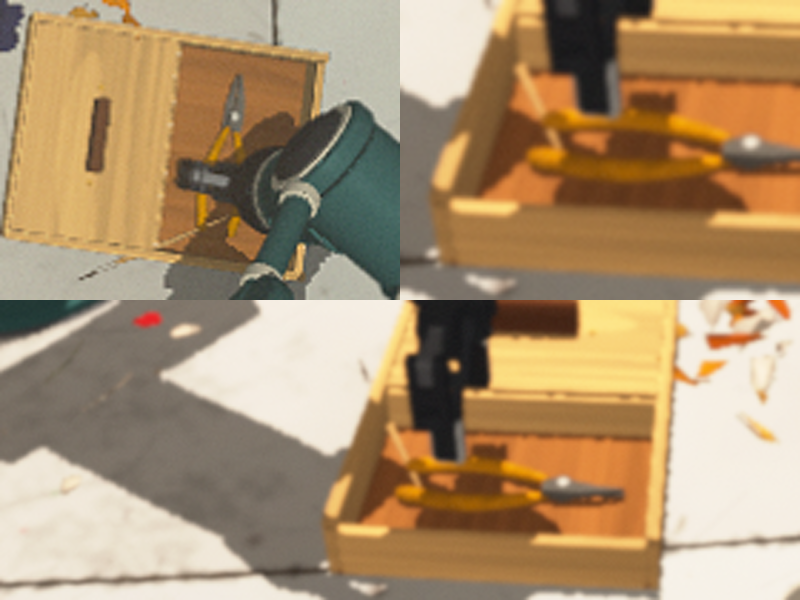

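>>> {"op": "move_arm", "data": {
  "deltas": [
    {"travel": [0,0,0.2],"twist": 0,"gripper": -0.6},
    {"travel": [0,0,0.4],"twist": 0,"gripper": -0.6},
    {"travel": [0,0,0.46],"twist": 0,"gripper": -0.6},
    {"travel": [0,0,0.5],"twist": 0,"gripper": -0.6},
    {"travel": [0,0,0.53],"twist": 0,"gripper": -0.6},
    {"travel": [0,0,0.53],"twist": 0,"gripper": -0.6},
    {"travel": [0,0,0.53],"twist": 0,"gripper": -0.6}
  ]
}}

```text
clock: 8.6
position: [412.2, -323.8, 6.9]
orientation: [[0.98, -0.2, 0.001], [-0.2, -0.98, -0.001], [0.001, 0.0, -1.0]]
force: [-0.1, -0.4, 1.0]
grip_width: 68.4
grip_force: 0.0
```

>>> {"op": "move_arm", "data": {
  "deltas": [
    {"travel": [0,0,0],"twist": 0,"gripper": -0.4},
    {"travel": [0,0,0],"twist": 0,"gripper": -0.2},
    {"travel": [0,0,0],"twist": 0,"gripper": -0.1},
    {"travel": [0,0,0],"twist": 0,"gripper": -0.1},
    {"travel": [0,0,0],"twist": 0,"gripper": -0.1}
  ]
}}

```text
clock: 9.02
position: [412.4, -324.0, 7.5]
orientation: [[0.98, -0.2, 0.001], [-0.2, -0.98, -0.001], [0.001, 0.001, -1.0]]
force: [-0.6, 0.8, 6.4]
grip_width: 47.7
grip_force: 32.2
```

>>> {"op": "move_arm", "data": {
  "deltas": [
    {"travel": [0,0,-0.01],"twist": 0,"gripper": 0.1},
    {"travel": [0,0,-0.01],"twist": 0,"gripper": 0.5},
    {"travel": [0,0,-0.01],"twist": 0,"gripper": 1},
    {"travel": [0,0,-0.01],"twist": 0,"gripper": 1}
  ],
  "squeeze": 60
}}

```text
clock: 9.35
position: [412.1, -323.8, 7.8]
orientation: [[0.98, -0.2, 0.001], [-0.2, -0.98, -0.001], [0.001, 0.0, -1.0]]
force: [0.0, -0.4, 5.3]
grip_width: 46.4
grip_force: 62.2
```

>>> {"op": "move_arm", "data": {
  "deltas": [
    {"travel": [0,0,-0.05],"twist": 0,"gripper": 1},
    {"travel": [0,0,-0.15],"twist": 0,"gripper": 1},
    {"travel": [0,0,-0.3],"twist": 0,"gripper": 1},
    {"travel": [0,0,-0.5],"twist": 0,"gripper": 1},
    {"travel": [0,0,-0.7],"twist": 0,"gripper": 1},
    {"travel": [0,0,-0.9],"twist": 0,"gripper": 1},
    {"travel": [0,0,-1],"twist": 0,"gripper": 1},
    {"travel": [0,0,-1],"twist": 0,"gripper": 1}
  ]
}}

```text
clock: 10.02
position: [413.4, -324.9, 110.4]
orientation: [[0.98, -0.2, 0.004], [-0.2, -0.98, -0.004], [0.005, 0.003, -1.0]]
force: [0.7, -0.7, -1.6]
grip_width: 46.3
grip_force: 61.7
```

Run:
```python
from h import *
t=read_camera("top");s=read_camera("side");st=robot.get_state();print(st['position'],st['grip_width'],st['grip_force'],st['force'])
im=np.zeros((600,800,3),np.uint8)
im[:300]=cv2.resize(t["color"][235:355,250:570],(800,300),interpolation=2)
im[300:]=cv2.resize(s["color"][300:450,60:460],(800,300),interpolation=2)
cv2.imwrite("pics/z4.png",im)
```

```text
[ 411.59210882 -323.34624065  107.19047815] 46.1797161356777 61.70266836415976 [-0.18858816 -0.55474577 -1.9539286 ]
```

View pics/z4.png

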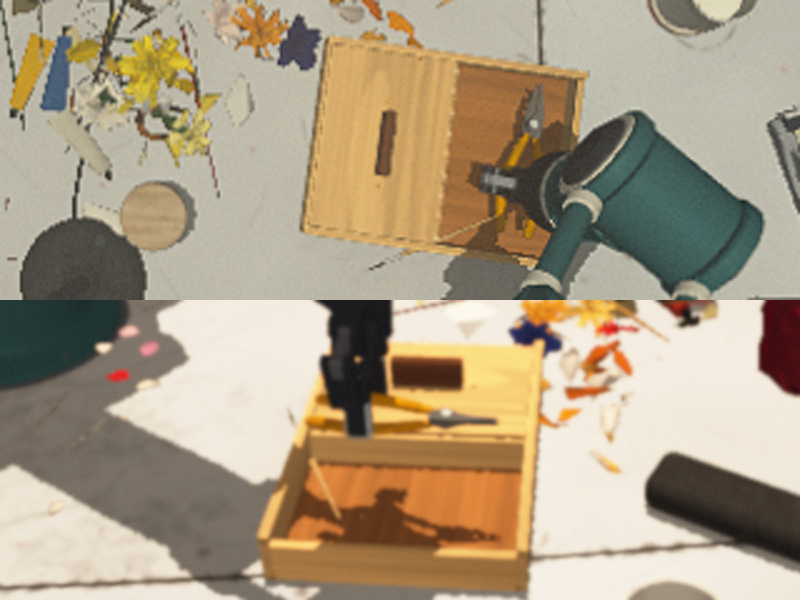

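>>> {"op": "move_arm", "data": {
  "deltas": [
    {"travel": [0,0,-0.2],"twist": 0,"gripper": 1},
    {"travel": [0,-0.05,-0.45],"twist": -0.06,"gripper": 1},
    {"travel": [0,-0.15,-0.7],"twist": -0.12,"gripper": 1},
    {"travel": [0,-0.25,-0.9],"twist": -0.18,"gripper": 1},
    {"travel": [0,-0.3,-0.9],"twist": -0.228,"gripper": 1},
    {"travel": [0,-0.3,-0.9],"twist": -0.228,"gripper": 1}
  ]
}}

```text
clock: 10.62
position: [417.9, -293.3, 197.1]
orientation: [[0.987, 0.158, 0.0], [0.158, -0.987, 0.0], [0.0, -0.0, -1.0]]
force: [-0.4, 0.3, -2.2]
grip_width: 46.1
grip_force: 62.0
```

>>> {"op": "move_arm", "data": {
  "deltas": [
    {"travel": [0.05,-0.15,0],"twist": 0,"gripper": 1},
    {"travel": [0.1,-0.4,0],"twist": 0,"gripper": 1},
    {"travel": [0.2,-0.7,0],"twist": 0,"gripper": 1},
    {"travel": [0.25,-0.95,0],"twist": 0,"gripper": 1}
  ]
}}

```text
clock: 10.95
position: [426.3, -194.6, 194.5]
orientation: [[0.988, 0.152, -0.004], [0.152, -0.988, 0.003], [-0.004, -0.003, -1.0]]
force: [-0.5, 0.2, -1.5]
grip_width: 45.8
grip_force: 62.0
```

>>> {"op": "move_arm", "data": {
  "deltas": [
    {"travel": [0.06,-0.25,0],"twist": 0,"gripper": 1},
    {"travel": [0.12,-0.5,0],"twist": 0,"gripper": 1},
    {"travel": [0.2,-0.75,0],"twist": 0,"gripper": 1},
    {"travel": [0.25,-0.95,0],"twist": 0,"gripper": 1}
  ]
}}

```text
clock: 11.28
position: [436.0, -96.8, 194.6]
orientation: [[0.988, 0.153, -0.004], [0.153, -0.988, 0.002], [-0.004, -0.002, -1.0]]
force: [0.4, -0.5, -0.9]
grip_width: 46.2
grip_force: 62.0
```

>>> {"op": "move_arm", "data": {
  "deltas": [
    {"travel": [0.06,-0.25,0],"twist": 0,"gripper": 1},
    {"travel": [0.12,-0.5,0],"twist": 0,"gripper": 1},
    {"travel": [0.2,-0.75,0],"twist": 0,"gripper": 1},
    {"travel": [0.25,-0.95,0],"twist": 0,"gripper": 1}
  ]
}}

```text
clock: 11.62
position: [446.0, 0.6, 194.7]
orientation: [[0.988, 0.154, -0.004], [0.154, -0.988, 0.001], [-0.004, -0.001, -1.0]]
force: [1.2, 0.4, -1.2]
grip_width: 46.3
grip_force: 62.0
```

>>> {"op": "move_arm", "data": {
  "deltas": [
    {"travel": [0.06,-0.25,0],"twist": 0,"gripper": 1},
    {"travel": [0.12,-0.5,0],"twist": 0,"gripper": 1},
    {"travel": [0.18,-0.7,0],"twist": 0,"gripper": 1},
    {"travel": [0.22,-0.85,0],"twist": 0,"gripper": 1},
    {"travel": [0.25,-0.95,0],"twist": 0,"gripper": 1},
    {"travel": [0.25,-0.95,0],"twist": 0,"gripper": 1},
    {"travel": [0.25,-0.95,0],"twist": 0,"gripper": 1}
  ]
}}

```text
clock: 12.2
position: [456.5, 96.6, 195.8]
orientation: [[0.988, 0.156, -0.003], [0.156, -0.988, -0.001], [-0.003, 0.001, -1.0]]
force: [-0.8, 0.7, -2.1]
grip_width: 46.3
grip_force: 62.0
```

Run:
```python
from h import *
np.set_printoptions(suppress=True,precision=1)
t=read_camera("top");s=read_camera("side");st=robot.get_state();print(st['position'],st['grip_width'],st['grip_force'],st['force'])
print("old tip",two(t,(466,269.4),s,(308.5,361)),"bar now",plane(t,(404,291.8),73))
im=np.zeros((600,800,3),np.uint8)
im[:,:400]=cv2.resize(t["color"][160:310,210:310],(400,600),interpolation=2)
im[:300,400:]=cv2.resize(s["color"][150:255,290:430],(400,300),interpolation=2)
im[300:,400:]=cv2.resize(s["color"][130:280,200:400],(400,300),interpolation=2)
cv2.imwrite("pics/z5.png",im)
```

```text
[456.9  96.  196.5] 46.005551980549654 62.035877796588466 [-0.2 -0.7 -1.8]
old tip (array([ 516.6, -346.6,  115.5]), np.float64(2.268791208388042)) bar now [ 459.5 -193.7   73. ]
```

View pics/z5.png

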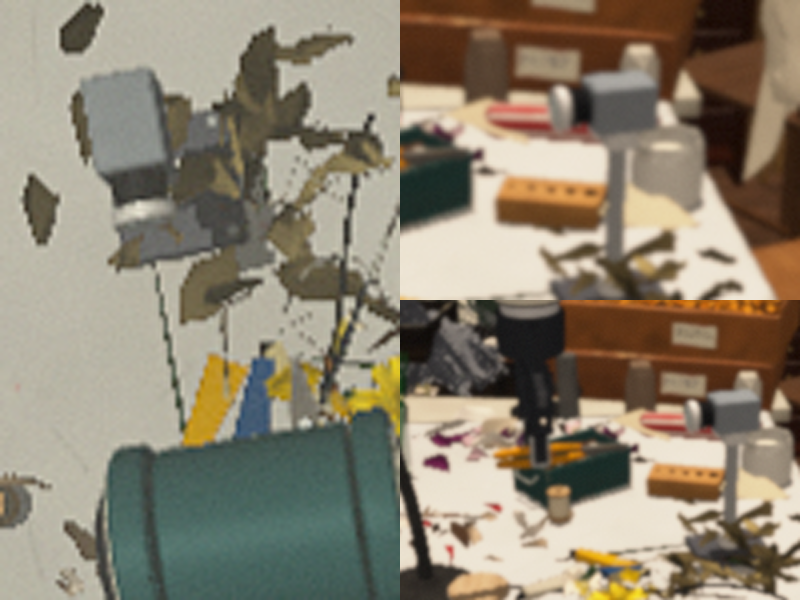

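>>> {"op": "move_arm", "data": {
  "deltas": [
    {"travel": [0.05,-0.15,0],"twist": 0,"gripper": 1},
    {"travel": [0.1,-0.35,0],"twist": 0,"gripper": 1},
    {"travel": [0.16,-0.55,0],"twist": 0,"gripper": 1},
    {"travel": [0.22,-0.7,0.01],"twist": 0,"gripper": 1},
    {"travel": [0.24,-0.78,0.01],"twist": 0,"gripper": 1},
    {"travel": [0.24,-0.78,0.01],"twist": 0,"gripper": 1},
    {"travel": [0.24,-0.78,0.01],"twist": 0,"gripper": 1}
  ]
}}

```text
clock: 12.88
position: [468.7, 176.9, 196.1]
orientation: [[0.988, 0.156, -0.001], [0.156, -0.988, -0.001], [-0.001, 0.001, -1.0]]
force: [0.5, -0.2, -1.8]
grip_width: 46.1
grip_force: 62.0
```

Run:
```python
from h import *
np.set_printoptions(suppress=True,precision=1)
t=read_camera("top");s=read_camera("side");st=robot.get_state();print(st['position'],st['orientation'])
im=np.zeros((600,800,3),np.uint8)
im[:,:396]=cv2.resize(t["color"][175:265,220:280],(396,594),interpolation=2)[:600].repeat(1,0) if 0 else cv2.resize(t["color"][170:270,215:281],(396,600),interpolation=2)
im[:300,400:]=cv2.resize(s["color"][170:230,300:380],(400,300),interpolation=2)
im[300:,400:]=cv2.resize(s["color"][170:230,240:320],(400,300),interpolation=2)
cv2.imwrite("pics/z6.png",im)
```

```text
[468.7 176.6 196.2] [[ 1.   0.2 -0. ]
 [ 0.2 -1.  -0. ]
 [-0.   0.  -1. ]]
```

View pics/z6.png

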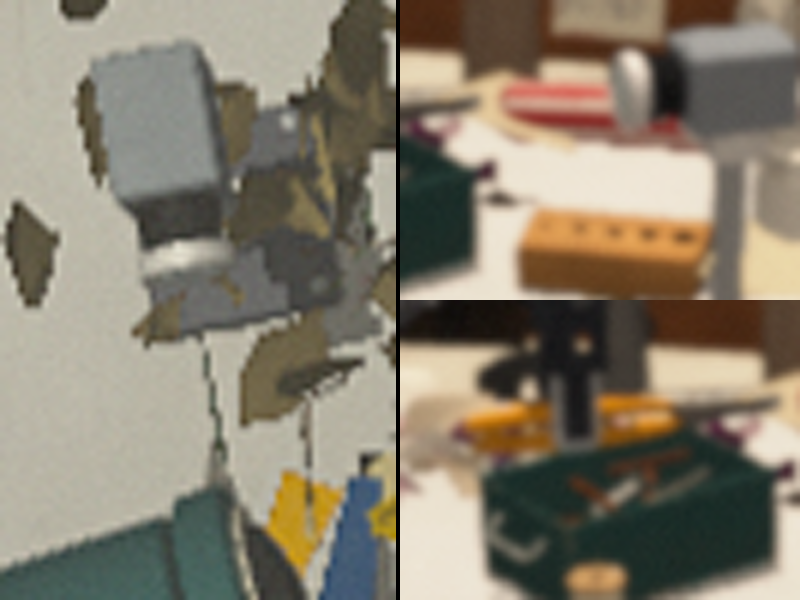

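Run:
```python
from h import *
np.set_printoptions(suppress=True,precision=1)
t=read_camera("top");s=read_camera("side")
tip=two(t,(251.2,244.5),s,(315,190));print("tip",tip)
L=two(t,(246.5,215.5),s,(345.8,187.6));print("lens",L,plane(t,(246.5,215.5),200))
z=lambda x,y:(215+x/6,170+y/6)
q=np.array([plane(t,z(*p),222) for p in((93,62),(192,42),(218,192),(122,203))]);print(q)
c=q.mean(0);print(c)
for a in((0,3),(1,2)):v=q[a[0]]-q[a[1]];print(np.degrees(np.arctan2(v[1],v[0])))
for a in((0,1),(3,2)):v=q[a[0]]-q[a[1]];print(np.degrees(np.arctan2(-v[0],v[1])))
v=c-plane(t,(246.5,215.5),200);print("c-lens",np.degrees(np.arctan2(v[1],v[0])),np.linalg.norm(v[:2]))
print("exp tip for yaw 9 from lens",L[0]-70*np.array([.988,.156,0]))
# refine housing corners w/ mask
hsv=cv2.cvtColor(t["color"],cv2.COLOR_BGR2HSV)[170:210,225:260]
print(hsv[12,5:30].tolist())
```

```text
tip (array([572.2, 191.1, 204. ]), np.float64(1.5289950801756236))
lens (array([646.5, 203.4, 202.2]), np.float64(5.970553067515324)) [643.8 203.9 200. ]
[[725.4 239.8 222. ]
 [733.2 200.4 222. ]
 [672.5 189.3 222. ]
 [668.3 227.3 222. ]]
[699.8 214.2 222. ]
12.340019728418765
10.359550449431863
11.236638916211277
6.251511734997548
c-lens 10.387667369603545 56.936539074492195
exp tip for yaw 9 from lens [577.3 192.5 202.2]
[[30, 11, 143], [45, 11, 141], [68, 7, 147], [50, 11, 144], [42, 9, 144], [45, 11, 143], [47, 12, 147], [45, 7, 142], [45, 11, 144], [51, 12, 145], [51, 12, 144], [53, 7, 140], [50, 11, 141], [54, 9, 144], [54, 9, 141], [53, 7, 141], [70, 11, 144], [40, 12, 126], [54, 12, 108], [17, 29, 78], [24, 19, 133], [24, 25, 197], [22, 25, 196], [27, 25, 190], [26, 27, 192]]
```

Run:
```python
from h import *
np.set_printoptions(suppress=True,precision=1)
t=read_camera("top")
ims=[read_camera("top")["color"].astype(float) for _ in range(4)]
im=np.mean(ims,0)
# rectify plane z=222 : 0.5mm grid, x 620..745, y 170..255
xs=np.arange(745,620,-.5);ys=np.arange(260,165,-.5)
def rect(z):
    X=np.array([[x,y,z] for x in xs for y in ys]);p=proj(t,X).astype(np.float32).reshape(len(xs),len(ys),2)
    return cv2.remap(im.astype(np.float32),p[...,0],p[...,1],cv2.INTER_LINEAR)
A=rect(222).astype(np.uint8);h=cv2.cvtColor(A,cv2.COLOR_BGR2HSV)
m=((A[...,0].astype(int)-A[...,2]>-3)&(h[...,2]>124)&(h[...,2]<165)).astype(np.uint8)
m=cv2.morphologyEx(m,cv2.MORPH_OPEN,np.ones((15,15)))
n,l,st,ce=cv2.connectedComponentsWithStats(m);k=1+np.argmax(st[1:,4]);print(st[k])
c=np.argwhere(l==k)[:,::-1].astype(np.float32);r=cv2.minAreaRect(c);print(r[1][0]/2,r[1][1]/2,r[2],"centre",xs[0]-r[0][1]/2,ys[0]-r[0][0]/2)
B=rect(200).astype(np.uint8);v=B.max(2)
cv2.imwrite("pics/z7.png",np.hstack([cv2.resize(np.where(l[...,None]==k,A//2+np.uint8([0,0,120]),A),None,fx=2,fy=2),cv2.resize(B,None,fx=2,fy=2)]))
```

```text
[  49   36   84  107 5783]
51.094207763671875 40.30079650878906 76.86598205566406 centre 700.231029510498 215.79557418823242
```

View pics/z7.png

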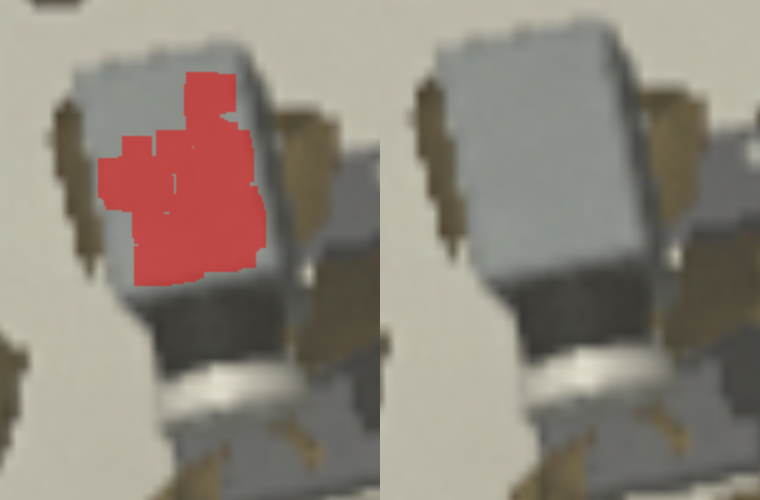

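>>> {"op": "move_arm", "data": {
  "deltas": [
    {"travel": [0.02,0.02,0.01],"twist": -0.011,"gripper": 1},
    {"travel": [0.035,0.04,0.02],"twist": -0.022,"gripper": 1},
    {"travel": [0.035,0.04,0.02],"twist": -0.022,"gripper": 1},
    {"travel": [0.035,0.04,0.02],"twist": -0.022,"gripper": 1},
    {"travel": [0.035,0.04,0.02],"twist": -0.022,"gripper": 1},
    {"travel": [0.035,0.04,0.02],"twist": -0.022,"gripper": 1},
    {"travel": [0.035,0.04,0.02],"twist": -0.022,"gripper": 1}
  ]
}}

```text
clock: 13.92
position: [472.9, 174.3, 194.3]
orientation: [[0.982, 0.19, -0.0], [0.19, -0.982, 0.0], [-0.0, -0.0, -1.0]]
force: [-0.5, -0.1, -1.4]
grip_width: 46.2
grip_force: 62.0
```

Run:
```python
from h import *
np.set_printoptions(suppress=True,precision=2)
t=read_camera("top");s=read_camera("side");st=robot.get_state();print(st['position'],st['orientation'],st['grip_force'],st['joint_vel'])
# expected pixel positions for the target tip and lens, marked
tip=[575.7,191.5,200];L=[644.5,204.3,200];u=np.array([.983,.182,0])
im=np.zeros((600,800,3),np.uint8)
for k,(c,x0,y0,w,h,f) in enumerate([(t,225,195,40,60,10),(s,260,165,100,50,4)]):
    z=cv2.resize(c["color"][y0:y0+h,x0:x0+w],None,fx=f,fy=f,interpolation=2)
    for X in(tip,L,np.array(tip)-157*u):
        p=proj(c,X)[0];print(k,p)
        cv2.circle(z,(int((p[0]-x0+.5)*f),int((p[1]-y0+.5)*f)),5,(0,0,255),1)
    im[:z.shape[0],k*400:k*400+z.shape[1]]=z
z=cv2.resize(s["color"][165:215,230:330],None,fx=4,fy=4,interpolation=2)
p=proj(s,np.array(tip)-157*u)[0];cv2.circle(z,(int((p[0]-230+.5)*4),int((p[1]-165+.5)*4)),5,(0,0,255),1)
im[210:410,400:]=z
cv2.imwrite("pics/z8.png",im)
```

```text
[472.96 174.32 194.32] [[ 0.98  0.19  0.  ]
 [ 0.19 -0.98  0.  ]
 [ 0.    0.   -1.  ]] 62.05039850261528 [-0.04  0.05 -0.01  0.03 -0.02 -0.01]
0 [251.31 243.55]
0 [246.34 215.23]
0 [262.7  308.45]
1 [316.73 191.4 ]
1 [343.77 188.51]
1 [253.5  198.19]
```

View pics/z8.png

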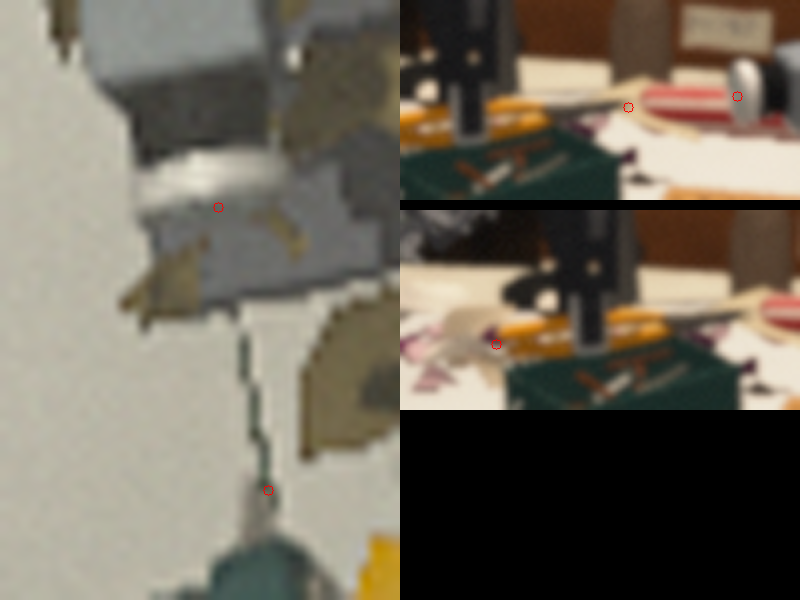

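```bash
python3 -c "
from cell import ticket
print(ticket.finish_job())"
```

```text
the job is handed in; nothing more can be done
None
```

The cover is fully open, and the cutters are held level with the jaws pointing at the lens. By camera measurement the tips are about 70 mm in front of it, centred to within 1–2 mm; the job was handed in at about 14 s, and the judge's result was not shown.

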